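# Load the label printer and snug its guide with the sunken knob

## Robot

A 6-joint arm with a two-finger parallel gripper is mounted at the origin on the work surface. World frame = base frame: x ahead of the robot, y to its left, z up, the work surface at z = 0. Lengths are in m, angles in degrees, forces in N, time in s.
With the tool pointing down it reaches from about 0.375 to 0.9 m from the base axis. Payload 3.1 kg.
Tool frame: the origin (TCP) lies where the fingers leave the gripper's body, on its centre line; the fingertips stand 70 mm ahead of it and the grasp point (between the pads) lies 51 mm ahead of it; z points along the fingers, y is the line along which they close (so a half turn about z gives the same grasp; the last joint's range is limited). The gripper opens to 87 mm and grips with 3 to 60 N. Pads are 19 mm wide; open, the fingers measure 117 mm over their backs; the gripper's body (75 mm by 190 mm) begins 51 mm behind the grasp point.
Start: joints at [65.46, 30.224, 82.088, -0, 67.689, -10.227], TCP at [0.154, 0.606, 0.292] pointing down, gripper open.
Joint ranges: [-176.69, 176.69], [-43.24, 126.21], [12.49, 139.97], [-82, 262], [0, 151.66], [-163.58, 163.58]. Speed limits (degrees/s): [159.86, 159.86, 180, 180, 180, 180].

## Interface

Orientations are given as a 3x3 rotation matrix whose columns are the frame's x, y, z axes.
In Python, from rig import readout, capture, calibration, bot, look_for gives the robot as it stands. The module is installed in compiled form; this text tells all that it offers.
- The arm moves only by the shell command python3 -m pendant 'ROWS'. ROWS is JSON, a list of rows, each a list of 7 numbers: the shift along the tool's x, y, z normalised to -1 to 1, where 1 is 200 mm, then the turn, a rotation vector about the tool's x, y, z normalised to -1 to 1, where 1 is 180 degrees, then the closure, from -1 (fully open) to 1 (shut). In form: [[dx, dy, dz, ax, ay, az, grip], ...]. A call has 1 to 8 rows; each row is the pose to reach, as a shift and turn from the pose commanded when the call began, along the tool's axes at that moment, turning the shorter way round; what a row does not reach only later rows make up. A row lasts 1/10 s, in which the tool goes at most 50 mm and 8.59 degrees, less where a joint would pass 70% of its speed; a pose out of reach is approached as far as the arm can. A call with a number of a shift or a turn outside -1 to 1 is refused whole. A call with a gripper value outside its range is refused whole. The fingers move at their own pace and stop on an object; the grip force is fixed at half the most. Time passes only in rows, so rows that repeat a pose let the fingers close. It gives the time, the measured TCP pose, the force, the opening and the grip force at its end, in the units of the state.
- readout.read_state(): the state, without advancing time (a new reading comes with each control period).
- capture(name): name is "scene" or "top" or "wrist"; returns (picture, depth): 420x560x3 uint8, red, green, blue; 420x560 float32, m along the optical axis (not along the pixel's ray), 0 where there is no reading.
- calibration(name): a dict with "mtx" (3x3 intrinsics, pixels), "T" (4x4, takes a point from camera to world coordinates); the wrist camera has in their place "mount" (4x4, takes a point from camera to tool coordinates, whose origin is the TCP and whose axes are the flange's). Camera axes: x right, y down, z forward; pixel columns grow to the right and rows downward; lengths in m; the calibration is good to about 2 mm. The wrist camera is an equidistant fisheye: a pixel r from the principal point sees the ray r / f radians off the axis. A picture is of the moment at which its call begins: read the wrist's pose just before it. calibration takes no time and is no camera call.
- bot.hand_in(): hands the job in; it is judged then, once.
Trained networks look in the newest picture that a camera, given by its name, has taken for a name from the list of things; names that differ only in an ending like _2 or _b are one class to them, and where a whole thing is asked for, a point or a joint stands for the part that bears it (a point fixed in the world has none). Each returns a list of dicts, best first, with "conf" (0 to 1); they miss things now and then, are a little off and sometimes report something else, mostly with a low value. They report only what shows in the picture. A call takes as long as a camera call. They do not tell look-alikes from the thing itself.
- look_for(thing, camera): "extent" ([left, top, right, bottom] in pixels, round what is visible of it).
The state is a dict: "time_s": time; "joint_positions": joint angles; "qvel": joint speeds; "tau": joint torques, N m; "position": TCP position; "tcp_rot": TCP orientation; "force": force on the tool from outside, world axes, zero at the start; "moment": the same for the moment, N m; "opening": opening from 0.0 (shut) to 1.0 (fully open); "grasp_force": force on a finger pad.
Only numpy, scipy, OpenCV 4.12 (cv2) and the standard library are available. Lean on these libraries where they do the work, as an engineer would, in place of code of your own. Each camera call takes 0.05 s, during which the arm holds its last target. There are 200 camera calls.

## Task

Take the reel of labels from its cradle and set it down in the open bay of the label printer, between the two upright guides. Then turn the knob sunk in the printer's well clockwise until the moving guide has slid the reel over against the other guide and holds it snug: firm enough that it stays put once you let go, but never squeezed hard. Work the guide only by its knob, do not bear hard on the printer case, and leave the other things on the desk alone.

Things in the scene. Friction and masses are not known exactly. Their poses are not given: they have to be found in the camera images.
- reel_center (a point): Centre of the reel of labels: rigid white cylinder, 56 mm diameter, 44 mm long, 90 to 150 g, on its side; this point's y is the reel's axis. Starts in a low grey cradle (plate 100 x 70 x 8 mm, two 4 mm ribs beside the reel), centre 36 mm over the desk. Grasp from above across the diameter, fingers on the round sides. Slides endways in the bay with under 2.5 N.
- bay (a point): Where the reel's centre belongs in the printer's bay, 48 mm over the desk, 28 mm over the bay floor, midway between two ribs 4 mm high, 32 mm apart, that run along y and flank the reel. Axes are the printer's; the seated reel's axis is along y. Print head housing, 56 mm high, from 70 mm behind (+x); front open. Upright guides stand at both ends (y), tops 12 mm above this point.
- stop_mean (a point): Mid-place of the stop guide's inner face at the bay's -y end, 31.5 mm to -y of the bay point. The black upright plate itself (50 x 4 x 39 mm, unyielding) was set by the last user up to 9.5 mm to either side of this point along y; where, is not measured. A reel set down 2 to 5 mm clear of the moving guide is clear of the stop guide wherever it is.
- guide: Moving guide, black upright plate 50 x 4 x 39 mm; origin at the foot of the middle of its inner (-y) face; axes the printer's. Starts 29 to 32 mm to +y of the bay point. The knob drives it by a rack, 19 mm to -y per radian, through a spring (8 N per mm). A snug press on the reel is 4 to 10 N; over 18 N is too hard. Pushing it with the fingers (over 3 N) harms the rack.
- knob (a joint): Knob angle, rad, stops at 0 and 2.0; grows clockwise seen from above, closing the guide. Starts at 0 to 0.1; the reel is against both guides after 0.35 to 1.55 rad of turning. Steady drag 0.18 N m; stays where left. Each newton of guide press adds 0.019 N m: up to 0.04 while the reel slides, then a climb of up to 2.9 N m per rad at the stop (0.12 N m above free drag is a snug 6 N).
- knob_grip (a point): Centre of the knob's finger bar, on the upright turning axis, 43.5 mm over the desk; turns with the knob. Black bar 28 mm long along this point's x, 12 mm thick along its y, 22 mm high, top 11 mm above this point: grip it across the 12 mm. Below it a round skirt 26 mm across, its top 11 mm below this point.
- well (a point): Centre of the mouth of the round well round the knob, on the knob's axis, level with the control block's flat top 62 mm over the desk. Well 70 mm across, 34 mm deep, upright walls. The bar ends 8 mm below the mouth, its centre 18.5 mm below. Between bar and wall there are 29 mm a side for a finger, so go in with fingers open only a little wider than the bar.
- case: Case of the light grey label printer, fixed, 200 x 230 mm, bay floor 20 mm high; origin at the centre of its underside, front to its -x, axes along its edges. Bay at its -y side, control block (62 mm high, 100 mm wide in y) with the sunken knob at its +y side.
- book: Bystander: small green hardback lying flat, 150 x 105 x 25 mm, origin under its centre.
- handset: Bystander: white cordless handset lying flat, 100 x 45 x 18 mm, origin under its centre.
- stapler: Bystander: black stapler, 130 x 34 x 44 mm, origin under its centre.
- pen_cup: Bystander: black open cup, 72 mm across, 85 mm high, origin under its centre.
Not all that is in view belongs to the job. Of the things that look like the part that bears reel_center, the smallest one is meant.

How it is judged (in metres and radians):
On the way, in this order (a step that is already met when the one before it is completed fails the run):
1. the reel lies in the printer's bay between the guides, let go (x of reel_center in the frame of bay between -0.005 and 0.005 m and y of reel_center in the frame of bay between -0.025 and 0.025 m and z of reel_center in the frame of bay between -0.004 and 0.004 m and angle between the y axis of reel_center and the y axis of bay, either way round below 0.12 rad and contact force between the fingers and reel below 0.1 N), for 0.2 s.
2. turned by the knob, the guide presses the reel snug against the stop guide (x of reel_center in the frame of bay between -0.005 and 0.005 m and y of reel_center in the frame of bay between -0.025 and 0.025 m and z of reel_center in the frame of bay between -0.004 and 0.004 m and angle between the y axis of reel_center and the y axis of bay, either way round below 0.12 rad and contact force between guide and anything else above 3 N), for 0.2 s.
At the end, for the whole second after the job is handed in: The reel lies in the bay on its ribs (within 5 mm of the bay point across the bay, 4 mm in height, 25 mm along it, its axis within 0.12 rad of the bay's) at rest, and the moving guide still presses on it with 2.5 to 14 N after the knob has been let go (x of reel_center in the frame of bay between -0.005 and 0.005 m and y of reel_center in the frame of bay between -0.025 and 0.025 m and z of reel_center in the frame of bay between -0.004 and 0.004 m and angle between the y axis of reel_center and the y axis of bay, either way round below 0.12 rad and contact force between guide and anything else between 2.5 and 14 N and linear speed of reel below 0.01 m/s); the robot touches nothing.
It fails at once if the moving guide pressed with more than 18 N (contact force between guide and anything else above 18 N).
It fails at once if the moving guide pushed by the fingers instead of the knob (contact force between the fingers and guide above 3 N).
It fails at once if the fingers bear on the printer case with more than 20 N (contact force between the fingers and case above 20 N).
It fails at once if another thing on the desk shifted more than 20 mm (distance of any of book, handset, stapler, pen_cup from where it was at the start of the episode above 0.02 m).
It also fails if it takes over 72 s, if anything falls off the work surface, if the arm or the gripper's body presses on something with over 40 N, if the wrist force passes 120 N, or if a joint passes its speed limit or range.

## Working session

There is one attempt and no reset: what is moved stays moved. The work goes in short steps, Python scripts to look and compute and a shell command to move; the robot and the scene stay as the last step left them, time stands still between calls to the robot, and variables do not carry over. Pictures are saved under pics/ and viewed, at most 10 in all, crops included, and the job is handed in when it is done.

```bash
mkdir -p pics; cat > h.py <<'E'
import numpy as np, cv2
from rig import readout, capture, calibration, bot, look_for
def cloud(name):
    s=readout.read_state(); im,d=capture(name); c=calibration(name)
    v,u=np.indices(d.shape).astype(float)
    if name=='wrist':
        K=np.array(c['mtx']);x=(u-K[0,2])/K[0,0];y=(v-K[1,2])/K[1,1];r=np.hypot(x,y)+1e-9
        t=np.tan(np.minimum(r,1.5))/r;P=np.stack([x*t*d,y*t*d,d],-1)
        M=np.array(c['mount']);P=P@M[:3,:3].T+M[:3,3]
        P=P@np.array(s['tcp_rot']).T+np.array(s['position'])
    else:
        K=np.array(c['mtx']);P=np.stack([(u-K[0,2])/K[0,0]*d,(v-K[1,2])/K[1,1]*d,d],-1)
        T=np.array(c['T']);P=P@T[:3,:3].T+T[:3,3]
    P[d==0]=np.nan
    return im,d,P
def save(im,n): cv2.imwrite('pics/'+n,im[:,:,::-1])
E
python3 - <<'E'
from h import *
np.set_printoptions(precision=3,suppress=True)
print(readout.read_state())
for n in ['top','scene']:
    im,d,P=cloud(n); save(im,n+'1.png'); np.savez('/tmp/'+n,im=im,P=P)
    print(n,np.array(calibration(n)['T']))
    for t in ['reel_center','knob','knob_grip','guide','case','well','bay','book','handset','stapler','pen_cup']:
        try: r=look_for(t,n)
        except Exception as e: print(t,e); continue
        for q in r[:4]:
            e=q['extent'];cu,cv=int((e[0]+e[2])/2),int((e[1]+e[3])/2)
            print(t,round(q['conf'],2),np.round(e),P[min(cv,419),min(cu,559)])
E
```

```text
{'time_s': 0.0, 'joint_positions': array([ 65.46 ,  30.278,  82.157,  -0.   ,  67.687, -10.225]), 'qvel': array([-0.011,  0.021,  0.004, -0.035, -0.002, -0.085]), 'tau': array([ -0.   , -44.004, -17.659,   0.063,   0.058,  -0.   ]), 'position': array([0.154, 0.605, 0.291]), 'tcp_rot': array([[-0.969,  0.247, -0.001],
       [ 0.247,  0.969, -0.002],
       [ 0.   , -0.002, -1.   ]]), 'force': array([ 0.675, -0.183,  0.394]), 'moment': array([-0.026, -0.022,  0.032]), 'grasp_force': 0.0, 'opening': 0.996453411611701}
top [[-0.02  -0.998  0.064  0.472]
 [-1.     0.02   0.    -0.013]
 [-0.002 -0.064 -0.998  1.603]
 [ 0.     0.     0.     1.   ]]
reel_center 0.94 [420. 142. 444. 167.] [ 0.726 -0.43   0.071]
reel_center 0.74 [389. 220. 410. 242.] [ 0.513 -0.334  0.063]
reel_center 0.73 [336. 228. 366. 263.] [ 0.474 -0.194  0.071]
knob 0.64 [255. 217. 260. 225.] [0.55  0.066 0.051]
knob 0.53 [164. 261. 187. 311.] [0.371 0.302 0.046]
knob 0.46 [233. 177. 323. 252.] [0.568 0.007 0.023]
case 0.64 [234. 174. 321. 254.] [0.568 0.01  0.027]
well 0.6 [235. 178. 323. 252.] [0.568 0.007 0.023]
well
[... 416 characters left out ...]
7. 228. 213.] [ 0.517 -0.188  0.07 ]
reel_center 0.81 [101. 238. 132. 270.] [ 0.749 -0.423  0.065]
reel_center 0.65 [164. 196. 179. 213.] [ 0.535 -0.326  0.05 ]
knob_grip 0.52 [297. 216. 298. 222.] [0.56  0.078 0.056]
guide 0.49 [272. 217. 269. 226.] [ 0.578 -0.003  0.057]
case 0.58 [237. 196. 314. 258.] [0.569 0.012 0.019]
well 0.66 [235. 199. 311. 255.] [0.569 0.002 0.023]
well 0.34 [358. 173. 375. 204.] [0.389 0.301 0.042]
bay 0.75 [238. 195. 318. 258.] [0.566 0.018 0.021]
book 0.66 [383. 218. 433. 272.] [0.599 0.418 0.022]
handset 0.65 [145. 245. 177. 274.] [ 0.723 -0.311  0.018]
stapler 0.88 [358. 175. 376. 206.] [0.395 0.305 0.038]
pen_cup 0.71 [370. 263. 395. 298.] [0.719 0.334 0.004]
```

```bash
python3 - <<'E'
from h import *
im=np.load('/tmp/top.npz')['im'][110:330,100:500]; save(cv2.resize(im,(800,440),interpolation=cv2.INTER_CUBIC),'topc.png')
E
```

```text
(no output)
```

View pics/topc.png

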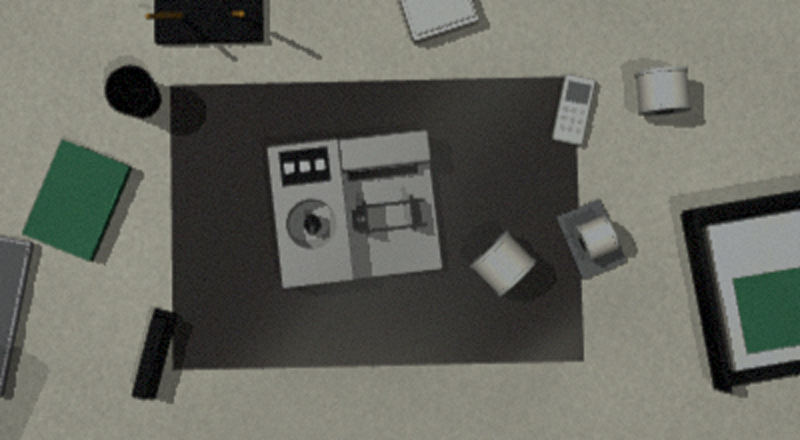

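The top crop (up = +x, left = +y) shows the printer at (355,210), yawed about +5°. The smallest reel, in its grey cradle, is at (597,237), which is world ≈ (0.51,-0.335). The two larger reels are decoys. Next I move the wrist camera over the printer.

```bash
cat >> h.py <<'E'
def go(p,yang):
    """print normalised shift/turn from present pose to TCP p, tool down, closing line at yang deg"""
    s=readout.read_state();R=np.array(s['tcp_rot']);a=np.radians(yang)
    y=np.array([np.cos(a),np.sin(a),0]);z=np.array([0,0,-1.]);G=np.c_[np.cross(y,z),y,z]
    sh=R.T@(np.array(p)-s['position'])/.2; w=cv2.Rodrigues(R.T@G)[0].ravel()/np.pi
    print('go',np.round(sh,4),np.round(w,4),'rows',np.linalg.norm(sh)*4,np.linalg.norm(w)*180/8.59,'t',s['time_s'])
E
python3 -c "
from h import *
go([.50,.03,.33],5)
print(np.round(calibration('wrist')['mount'],3),calibration('wrist')['mtx'])"
python3 -m pendant '[[-1,-0.95,-0.08,0,0,0.131,-1],[-1,-0.95,-0.08,0,0,0.131,-1],[-1,-0.95,-0.08,0,0,0.131,-1],[-1,-0.95,-0.08,0,0,0.131,-1],[-1,-0.95,-0.08,0,0,0.131,-1],[-1,-0.95,-0.08,0,0,0.131,-1]]'
python3 -c "
from h import *
go([.50,.03,.33],5)"
```

```text
go [-2.3856 -2.3616 -0.1888] [ 0.     -0.      0.3927] rows 13.448322418428349 8.229125678228812 t 1.2
[[ 0.    -0.956 -0.294  0.081]
 [ 1.     0.     0.001  0.001]
 [-0.001 -0.294  0.956 -0.091]
 [ 0.     0.     0.     1.   ]] [[325.1922621    0.         274.43567313]
 [  0.         325.1922621  206.89372943]
 [  0.           0.           1.        ]]
time_s: 1.8
position: [0.3026, 0.3694, 0.3086]
tcp_rot: [[-0.788, 0.616, 0.001], [0.616, 0.788, -0.001], [-0.001, -0.0, -1.0]]
force: [0.6, 0.6, 0.1]
opening: 0.998
grasp_force: 0.0
go [-1.8228 -0.7287 -0.105 ] [1.00e-04 3.00e-04 2.61e-01] rows 7.863508805876904 5.4688660309650166 t 1.8
```

```bash
python3 -m pendant '[[-1,-0.4,-0.06,0,0,0.131,-1],[-1,-0.4,-0.06,0,0,0.131,-1],[-1,-0.4,-0.06,0,0,0.131,-1],[-1,-0.4,-0.06,0,0,0.131,-1],[-1,-0.4,-0.06,0,0,0.131,-1]]' >/dev/null
python3 -c "
from h import *
go([.50,.03,.33],5)"
```

```text
go [-0.8794  0.0229 -0.0431] [0.0009 0.0005 0.1293] rows 3.522821560057643 2.7087053000505983 t 2.3
```

```bash
python3 -m pendant '[[-0.88,0.023,-0.04,0,0,0.13,-1],[-0.88,0.023,-0.04,0,0,0.13,-1],[-0.88,0.023,-0.04,0,0,0.13,-1],[-0.88,0.023,-0.04,0,0,0.13,-1],[-0.88,0.023,-0.04,0,0,0.13,-1],[-0.88,0.023,-0.04,0,0,0.13,-1]]'
python3 - <<'E'
from h import *
np.set_printoptions(precision=3,suppress=True)
im,d,P=cloud('wrist'); save(im,'w1.png'); np.savez('/tmp/w1',im=im,P=P,d=d)
for t in ['reel_center','knob','knob_grip','guide','case','well']:
    for q in look_for(t,'wrist')[:3]:
        e=q['extent'];cu,cv=int((e[0]+e[2])/2),int((e[1]+e[3])/2)
        print(t,round(q['conf'],2),np.round(e),P[min(cv,419),min(cu,559)])
E
```

```text
time_s: 2.9
position: [0.4978, 0.0334, 0.3281]
tcp_rot: [[-0.088, 0.996, -0.001], [0.996, 0.088, 0.001], [0.001, -0.001, -1.0]]
force: [-0.3, 0.4, -0.2]
opening: 1.002
grasp_force: 0.0
reel_center 0.86 [223. 312. 282. 358.] [ 0.486 -0.176  0.067]
knob 0.84 [307. 142. 332. 160.] [0.545 0.074 0.054]
knob_grip 0.93 [307. 142. 331. 162.] [0.545 0.074 0.054]
guide 0.74 [295. 197. 341. 223.] [ 0.555 -0.003  0.028]
case 0.68 [246. 112. 418. 276.] [0.565 0.028 0.06 ]
well 0.79 [243. 110. 418. 283.] [0.563 0.024 0.06 ]
```

View pics/w1.png

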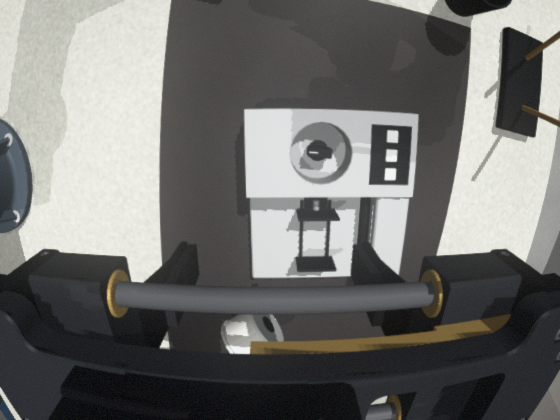

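The wrist view (right = +x, down = -y) shows the well and knob at (320,151), the moving guide at (318,212) and the stop guide at (315,265). Between them are the bay's two ribs. Next I fit geometry from the depth.

```bash
cat > fit.py <<'E'
from h import *
np.set_printoptions(precision=4,suppress=True)
def blob(P,im,zlo,zhi,x0,x1,y0,y1,dark=None):
    m=(P[...,2]>zlo)&(P[...,2]<zhi)&(P[...,0]>x0)&(P[...,0]<x1)&(P[...,1]>y0)&(P[...,1]<y1)
    g=im.mean(-1)
    if dark is not None: m&=(g<dark) if dark>0 else (g>-dark)
    return P[m]
def rect(n,Q):
    if len(Q)<8: print(n,len(Q));return
    r=cv2.minAreaRect(Q[:,:2].astype(np.float32)*1000)
    print(n,len(Q),'c',np.array(r[0])/1000,'size',np.array(r[1]),'ang',round(r[2],2),'z',np.median(Q[:,2]))
E
python3 - <<'E'
from fit import *
f=np.load('/tmp/w1.npz');P=f['P'];im=f['im']
rect('block',blob(P,im,.056,.068,.42,.7,.025,.16))
rect('floor',blob(P,im,.012,.0225,.42,.62,-.15,.03,-120))
rect('bar',blob(P,im,.045,.0585,.5,.6,.04,.11))
Q=blob(P,im,.045,.0585,.52,.57,.05,.1);print(np.unique(np.round(Q[:,2],3),return_counts=True))
rect('guides',blob(P,im,.05,.066,.5,.6,-.03,.012,90))
rect('stop',blob(P,im,.05,.066,.5,.6,-.12,-.04,90))
Q=blob(P,im,.0225,.03,.5,.6,-.06,-.015);rect('ribs',Q)
for n,u,v in [('g',318,212),('s',315,265)]:
    for vv in range(v-20,v+12,2): print(n,vv,P[vv,u],im[vv,u].mean())
E
```

```text
block 11474 c [0.5619 0.071 ] size [201.1354 106.8649] ang 4.99 z 0.06103262957503108
floor 6658 c [ 0.5452 -0.0487] size [144.0052 118.6285] ang 5.12 z 0.018701876704912884
bar 463 c [0.5539 0.0762] size [82.6426 59.2067] ang 70.89 z 0.05284316795483329
(array([0.045, 0.046, 0.047, 0.048, 0.049, 0.05 , 0.051, 0.052, 0.053,
       0.054, 0.055, 0.057, 0.058]), array([  2,   6,   4,   6,   2,   4,  11,  46, 120,  63,   6,   1,   1]))
guides 218 c [ 0.5532 -0.0048] size [48.044   3.7503] ang 5.34 z 0.05873458269107634
stop 218 c [ 0.5599 -0.0722] size [47.9758  4.7031] ang 4.8 z 0.05810419851942911
ribs 106 c [ 0.5574 -0.0398] size [39.3044 38.9433] ang 5.12 z 0.023080409831885307
g 192 [0.5483 0.028  0.0623] 225.33333333333334
g 194 [0.5489 0.0251 0.0603] 225.33333333333334
g 196 [0.5491 0.0229 0.0609] 204.66666666666666
g 198 [0.5557 0.0103 0.0218] 75.0
g 200 [0.555  0.0095 0.0285] 85.66666666666667
g 202 [0.5554 0.0067 0.0281] 110.66666666666667
g 204 [0.5557 0.0041 0.028 ] 113.0
g 206 [0.556  0.0016 0.0284] 107.33333333333333
g 208 [ 0.5561 -0.0007  0.0296] 150.66666666666666
g 210
[... 384 characters left out ...]
3.33333333333334
s 247 [ 0.5611 -0.0588  0.0194] 223.0
s 249 [ 0.5617 -0.0623  0.018 ] 199.0
s 251 [ 0.5621 -0.0654  0.0179] 194.33333333333334
s 253 [ 0.5623 -0.0679  0.019 ] 194.0
s 255 [ 0.5629 -0.0711  0.0185] 177.33333333333334
s 257 [ 0.5621 -0.071   0.0252] 65.66666666666667
s 259 [ 0.5612 -0.0707  0.032 ] 53.333333333333336
s 261 [ 0.5608 -0.0715  0.0366] 52.666666666666664
s 263 [ 0.5602 -0.0716  0.0423] 52.666666666666664
s 265 [ 0.559  -0.0703  0.0506] 50.666666666666664
s 267 [ 0.5584 -0.0704  0.0562] 50.333333333333336
s 269 [ 0.5582 -0.0714  0.0597] 54.0
s 271 [ 0.5586 -0.0743  0.0595] 79.0
s 273 [ 0.5664 -0.098   0.0204] 142.0
s 275 [ 0.5672 -0.1022  0.0186] 204.33333333333334
```

```bash
python3 -c "
from h import *
go([.50,-.36,.26],20)"
python3 -m pendant '[[-1,-0.2,0.2,0,0,-0.045,-1],[-1,-0.2,0.2,0,0,-0.045,-1],[-1,-0.2,0.2,0,0,-0.045,-1],[-1,-0.2,0.2,0,0,-0.045,-1]]' >/dev/null
python3 -c "
from h import *
go([.50,-.36,.26],20)"
```

```text
go [-1.966  -0.1679  0.3416] [-0.     -0.     -0.0821] rows 8.00996751581136 1.7200311831320798 t 3.25
go [-1.0091 -0.1222  0.1532] [ 0.0002  0.0002 -0.0371] rows 4.111861143357429 0.7770029269742251 t 3.65
```

```bash
python3 -m pendant '[[-1,-0.122,0.153,0,0,-0.037,-1],[-1,-0.122,0.153,0,0,-0.037,-1],[-1,-0.122,0.153,0,0,-0.037,-1],[-1,-0.122,0.153,0,0,-0.037,-1],[-1,-0.122,0.153,0,0,-0.037,-1],[-1,-0.122,0.153,0,0,-0.037,-1]]'
python3 - <<'E'
from fit import *
im,d,P=cloud('wrist'); save(im,'w2.png'); np.savez('/tmp/w2',im=im,P=P,d=d)
for q in look_for('reel_center','wrist')[:3]:
    e=q['extent'];cu,cv=int((e[0]+e[2])/2),int((e[1]+e[3])/2)
    print(round(q['conf'],2),np.round(e),P[min(cv,419),min(cu,559)])
R=(.44,.60,-.42,-.27)
rect('plate',blob(P,im,.003,.010,*R)); 
for a,b in [(.02,.08),(.04,.08),(.05,.08),(.058,.08)]: rect('reel>%g'%a,blob(P,im,a,b,*R))
Q=blob(P,im,.02,.08,*R); print('zmax',np.percentile(Q[:,2],[90,98,99.5]))
print('table',np.nanmedian(blob(P,im,-.02,.003,.4,.65,-.5,-.2)[:,2]))
E
```

```text
time_s: 4.25
position: [0.4992, -0.358, 0.2593]
tcp_rot: [[-0.339, 0.941, -0.001], [0.941, 0.339, 0.001], [0.001, -0.0, -1.0]]
force: [0.4, -0.1, 0.5]
opening: 1.0
grasp_force: 0.0
0.87 [275. 154. 326. 209.] [ 0.5154 -0.3329  0.0626]
0.56 [275.   0. 365.  87.] [ 0.4881 -0.2119  0.0716]
plate 3067 c [ 0.5135 -0.3233] size [100.3982  92.6584] ang 21.67 z 0.006824562453118854
reel>0.02 2721 c [ 0.518  -0.3355] size [53.7282 44.4343] ang 21.52 z 0.05768850532662076
reel>0.04 2547 c [ 0.5176 -0.3357] size [52.6216 44.5112] ang 21.16 z 0.05817699165361154
reel>0.05 2158 c [ 0.5182 -0.3356] size [46.5051 43.9132] ang 21.77 z 0.05917363198314701
reel>0.058 1303 c [ 0.5185 -0.3354] size [30.2973 43.6694] ang 21.62 z 0.06054721640299335
zmax [0.0615 0.0625 0.0632]
table -0.0006006767227496046
```

View pics/w2.png

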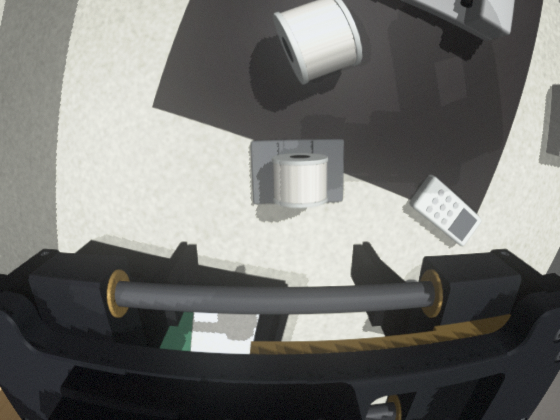

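The reel in its cradle is at (300,180) px, world (0.518,-0.3355), yaw 21.5°. Its top at 62.5 mm agrees with the stated 36 mm centre height and 28 mm radius. Now approaching it.

```bash
python3 -c "
from h import *
go([.518,-.3355,.150],21.5);go([.518,-.3355,.087],21.5)"
```

```text
go [0.0612 0.1227 0.5493] [-0.0001 -0.0007 -0.0087] rows 2.264547691916872 0.1822972230975216 t 4.35
go [0.0605 0.1229 0.8643] [-0.0001 -0.0007 -0.0087] rows 3.500250548031166 0.1822972230975216 t 4.35
```

```bash
python3 -m pendant '[[0.061,0.123,0.3,0,0,-0.009,-1],[0.061,0.123,0.5,0,0,-0.009,-1],[0.061,0.123,0.6,0,0,-0.009,-1],[0.061,0.123,0.7,0,0,-0.009,-1],[0.061,0.123,0.8,0,0,-0.009,-1],[0.061,0.123,0.864,0,0,-0.009,-1],[0.061,0.123,0.864,0,0,-0.009,-1],[0.061,0.123,0.864,0,0,-0.009,-1]]'
python3 -c "
from h import *
go([.518,-.3355,.087],21.5)"
```

```text
time_s: 5.15
position: [0.5189, -0.3368, 0.088]
tcp_rot: [[-0.368, 0.93, 0.0], [0.93, 0.368, -0.0], [-0.0, 0.0, -1.0]]
force: [-0.0, -1.1, 0.1]
opening: 1.001
grasp_force: 0.0
go [ 0.0075 -0.0016  0.0049] [0.0001 0.0001 0.0004] rows 0.03635474842195697 0.009055422468348074 t 5.15
```

```bash
python3 -m pendant '[[0.005,0,0.003,0,0,0,0],[0.005,0,0.003,0,0,0,0.2],[0.005,0,0.003,0,0,0,1],[0.005,0,0.003,0,0,0,1],[0.005,0,0.003,0,0,0,1],[0.005,0,0.003,0,0,0,1],[0.005,0,0.003,0,0,0,1]]'
```

```text
time_s: 5.85
position: [0.5181, -0.3366, 0.0869]
tcp_rot: [[-0.367, 0.93, 0.0], [0.93, 0.367, -0.0], [-0.0, 0.0, -1.0]]
force: [-1.2, 0.6, 2.2]
opening: 0.632
grasp_force: 30.0
```

```bash
python3 -m pendant '[[0,0,-0.1,0,0,0,1],[0,0,-0.3,0,0,0,1],[0,0,-0.5,0,0,0,1],[0,0,-0.6,0,0,0,1],[0,0,-0.6,0,0,0,1]]'
python3 -c "
from h import *
go([.556,-.0325,.20],5.1)"
```

```text
time_s: 6.35
position: [0.5195, -0.3377, 0.2099]
tcp_rot: [[-0.367, 0.93, 0.005], [0.93, 0.367, -0.005], [-0.007, 0.003, -1.0]]
force: [0.0, -2.0, -1.2]
opening: 0.631
grasp_force: 30.0
go [1.3529 0.7293 0.0429] [0.0013 0.0019 0.0912] rows 6.150349238245131 1.9113965297319955 t 6.35
```

```bash
python3 -m pendant '[[0.2,0.11,0,0,0,0.02,1],[0.4,0.22,0,0,0,0.04,1],[0.6,0.33,0,0,0,0.06,1],[0.8,0.44,0,0,0,0.08,1],[1,0.54,0,0,0,0.091,1],[1,0.54,0,0,0,0.091,1]]'
python3 -c "
from h import *
go([.556,-.0325,.20],5.1)"
```

```text
time_s: 6.95
position: [0.5431, -0.1048, 0.2044]
tcp_rot: [[-0.095, 0.995, -0.006], [0.995, 0.095, 0.004], [0.005, -0.006, -1.0]]
force: [0.5, 0.4, -0.9]
opening: 0.632
grasp_force: 30.0
go [0.3535 0.0983 0.0233] [-0.0019 -0.0016  0.0019] rows 1.4708344383243956 0.06450649729058518 t 6.95
```

```bash
python3 -m pendant '[[0.18,0.05,0.01,0,0,0,1],[0.353,0.098,0.03,0,0,0,1],[0.353,0.098,0.03,0,0,0,1],[0.353,0.098,0.03,0,0,0,1]]'
python3 - <<'E'
from fit import *
im,d,P=cloud('wrist'); save(im,'w3.png'); np.savez('/tmp/w3',im=im,P=P,d=d)
s=readout.read_state();p=s['position'];print(p)
Q=blob(P,im,.115,.185,p[0]-.035,p[0]+.035,p[1]-.05,p[1]+.05,-140);rect('reel',Q);print(Q.min(0),Q.max(0))
rect('guide',blob(P,im,.05,.066,.5,.6,-.03,.012,90))
rect('stop',blob(P,im,.05,.066,.5,.6,-.12,-.04,90))
rect('block',blob(P,im,.056,.068,.42,.7,.025,.16))
Q=blob(P,im,.048,.0585,.52,.57,.05,.1,90);rect('bar',Q)
go([.556,-.0325,.101],5.1)
E
```

```text
time_s: 7.35
position: [0.5578, -0.0385, 0.1992]
tcp_rot: [[-0.091, 0.996, -0.003], [0.996, 0.091, 0.0], [0.0, -0.003, -1.0]]
force: [0.4, 0.1, -0.2]
opening: 0.632
grasp_force: 30.0
[ 0.558  -0.0393  0.1995]
reel 7578 c [ 0.5579 -0.0357] size [55.0869 41.6927] ang 5.74 z 0.16754384089619923
[ 0.5286 -0.0588  0.1201] [ 0.5834 -0.0128  0.1761]
guide 460 c [ 0.5541 -0.0056] size [48.6884  4.1419] ang 4.92 z 0.05986062596797727
stop 0
block 27935 c [0.562  0.0719] size [201.6091 104.448 ] ang 5.13 z 0.0610817733483591
bar 567 c [0.5451 0.0827] size [49.8022 34.5102] ang 0.15 z 0.05322007291077341
go [ 0.035  -0.0062  0.4928] [-0.0006 -0.      0.0003] rows 1.976160402926804 0.013554010920814282 t 7.4
```

View pics/w3.png

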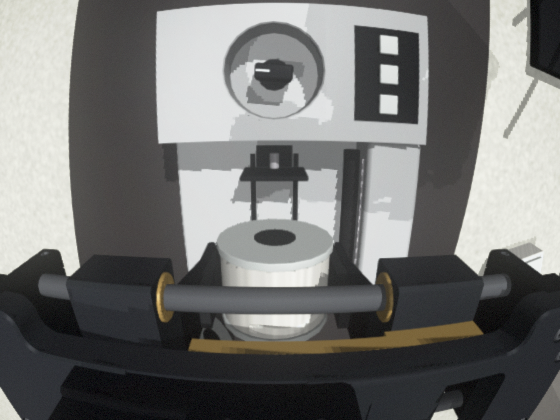

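The reel is held square at (275,275) px. The moving guide is at (274,174) and the well with the knob bar at (274,70). I'll check the reel's end face against the guide before lowering.

```bash
python3 - <<'E'
from fit import *
f=np.load('/tmp/w3.npz');P=f['P'];im=f['im']
a=np.radians(5.1);ex=np.array([np.cos(a),np.sin(a)]);ey=np.array([-np.sin(a),np.cos(a)])
Q=P[225:262,225:328].reshape(-1,3);Q=Q[(Q[:,2]>.12)&(Q[:,2]<.176)]
S=np.c_[Q[:,:2]@ex,Q[:,:2]@ey,Q[:,2]];print('reel end y',np.percentile(S[:,1],[5,25,50,75,95]),'x',S[:,0].min(),S[:,0].max(),'z',S[:,2].min(),S[:,2].max())
G=blob(P,im,.03,.066,.5,.6,-.03,.012,90);S=np.c_[G[:,:2]@ex,G[:,:2]@ey];print('guide',np.percentile(S[:,1],[2,50,98]),np.percentile(S[:,0],[1,99]))
R=P[172:222,240:310].reshape(-1,3);R=R[(R[:,2]>.0215)&(R[:,2]<.03)];S=np.c_[R[:,:2]@ex,R[:,:2]@ey];S=S[S[:,1]<S[:,1].max()]
print('ribs x hist',np.histogram(S[:,0],bins=np.arange(.52,.59,.004)))
s=readout.read_state();print('tcp',s['position'][:2]@ex,s['position'][:2]@ey)
E
```

```text
reel end y [-0.0659 -0.0654 -0.0652 -0.065  -0.0646] x 0.527188416004274 0.578525730977504 z 0.12972047659064773 0.17369591535019882
guide [-0.0566 -0.0535 -0.053 ] [0.5278 0.5753]
ribs x hist (array([  0,   0,  18, 162,   0,   0,   0,   0,   0,   0,   0,  23, 170,
         0,   0,   0,   0]), array([0.52 , 0.524, 0.528, 0.532, 0.536, 0.54 , 0.544, 0.548, 0.552,
       0.556, 0.56 , 0.564, 0.568, 0.572, 0.576, 0.58 , 0.584, 0.588]))
tcp 0.5523352084861615 -0.08879129327091101
```

```bash
python3 -m pendant '[[0.02,-0.005,0.08,0,0,0,1],[0.02,-0.005,0.16,0,0,0,1],[0.02,-0.005,0.24,0,0,0,1],[0.02,-0.005,0.32,0,0,0,1],[0.02,-0.005,0.4,0,0,0,1],[0.02,-0.005,0.45,0,0,0,1],[0.02,-0.005,0.45,0,0,0,1],[0.02,-0.005,0.45,0,0,0,1]]'
python3 - <<'E'
from fit import *
a=np.radians(5.1);ex=np.array([np.cos(a),np.sin(a)]);ey=np.array([-np.sin(a),np.cos(a)])
s=readout.read_state();print('tcp',s['position'][:2]@ex,s['position'][:2]@ey)
go([s['position'][0],s['position'][1],.099],5.1)
im,d,P=cloud('wrist'); save(im,'w4.png'); np.savez('/tmp/w4',im=im,P=P)
E
```

```text
time_s: 8.2
position: [0.5572, -0.0357, 0.1107]
tcp_rot: [[-0.088, 0.996, 0.0], [0.996, 0.088, -0.0], [-0.0, 0.0, -1.0]]
force: [-0.4, 0.5, -1.2]
opening: 0.637
grasp_force: 30.0
tcp 0.5518374588116123 -0.08505562602023603
go [ 0.     -0.      0.0583] [ 0.      0.     -0.0001] rows 0.2332791849556992 0.0032034300140852644 t 8.2
```

View pics/w4.png

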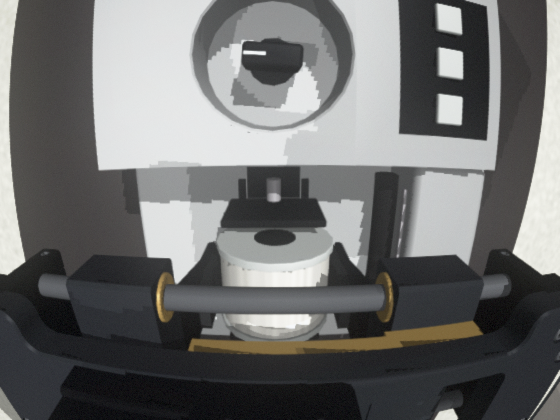

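The reel is between the guides about 4.5 mm clear of the moving guide (275,213), and the knob bar at (272,50) lies along printer x. Now lowering the reel.

```bash
python3 -m pendant '[[0,0,0.02,0,0,0,1],[0,0,0.04,0,0,0,1],[0,0,0.052,0,0,0,1],[0,0,0.056,0,0,0,1],[0,0,0.056,0,0,0,1]]'
```

```text
time_s: 8.75
position: [0.557, -0.0348, 0.0993]
tcp_rot: [[-0.09, 0.996, -0.0], [0.996, 0.09, 0.0], [0.0, -0.0, -1.0]]
force: [1.0, 1.0, -1.3]
opening: 0.633
grasp_force: 30.0
```

```bash
python3 -m pendant '[[0,0,0.005,0,0,0,1],[0,0,0.006,0,0,0,1],[0,0,0.006,0,0,0,1]]'
python3 -m pendant '[[0,0,0,0,0,0,0],[0,0,0,0,0,0,-0.5],[0,0,0,0,0,0,-0.5],[0,0,0,0,0,0,-0.5],[0,0,0,0,0,0,-0.5]]'
```

```text
time_s: 9.05
position: [0.5572, -0.0348, 0.0988]
tcp_rot: [[-0.089, 0.996, 0.0], [0.996, 0.089, -0.0], [-0.0, 0.0, -1.0]]
force: [-1.3, 1.0, 5.0]
opening: 0.635
grasp_force: 30.0
time_s: 9.55
position: [0.5571, -0.0349, 0.098]
tcp_rot: [[-0.089, 0.996, -0.0], [0.996, 0.089, 0.0], [0.0, -0.0, -1.0]]
force: [-0.2, 0.2, -0.8]
opening: 0.75
grasp_force: 0.0
```

```bash
python3 -m pendant '[[0,0,-0.1,0,0,0,-0.5],[0,0,-0.2,0,0,0,-0.5],[0,0,-0.3,0,0,0,-0.5],[0,0,-0.45,0,0,0,-0.5],[0,0,-0.45,0,0,0,-0.5],[0,0,-0.45,0,0,0,-0.5]]'
python3 - <<'E'
from fit import *
im,d,P=cloud('wrist'); save(im,'w5.png'); np.savez('/tmp/w5',im=im,P=P)
a=np.radians(5.1);ex=np.array([np.cos(a),np.sin(a)]);ey=np.array([-np.sin(a),np.cos(a)])
rect('reel',blob(P,im,.045,.085,.52,.59,-.07,-.0095,-140))
Q=blob(P,im,.05,.085,.53,.58,-.06,-.012,-140);print('z',np.percentile(Q[:,2],[90,98]))
B=blob(P,im,.049,.0585,.52,.58,.05,.1);rect('barpts',B)
D=blob(P,im,.049,.0585,.53,.565,.06,.09,90);rect('bardark',D)
# well circle: points below top inside
W=blob(P,im,.0,.056,.49,.61,.03,.12);(c,r)=cv2.minEnclosingCircle(W[:,:2].astype(np.float32));print('well',c,r)
for q in look_for('knob_grip','wrist')[:2]: print(q)
save(cv2.resize(im[20:180,170:390],(800,582),interpolation=cv2.INTER_CUBIC),'w5c.png')
E
```

```text
time_s: 10.15
position: [0.5573, -0.0349, 0.1887]
tcp_rot: [[-0.089, 0.996, 0.001], [0.996, 0.089, -0.0], [-0.0, 0.001, -1.0]]
force: [0.6, -0.0, -0.1]
opening: 0.751
grasp_force: 0.0
reel 4435 c [ 0.559  -0.0404] size [55.4695 60.3889] ang 1.73 z 0.07029217368263617
z [0.0735 0.0745]
barpts 865 c [0.5501 0.075 ] size [59.7574 49.6613] ang 0.28 z 0.05322581677299243
bardark 600 c [0.5466 0.0717] size [27.046 12.236] ang 0.39 z 0.05319496875933122
well (0.546631395816803, 0.07201338559389114) 0.035586606711149216
{'extent': [250.3, 58.5, 293.4, 94.0], 'conf': 0.95}
```

View pics/w5.png

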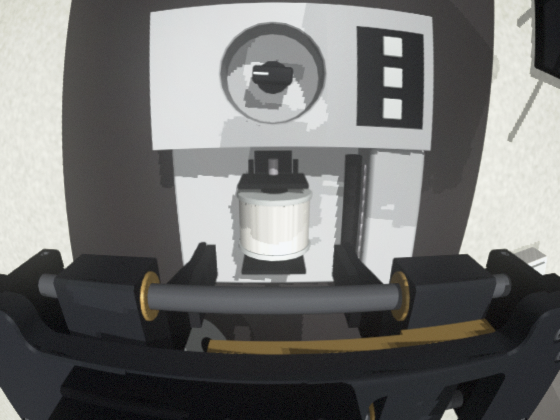

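The reel is let go and seated at (275,225): its top is about 75 mm high and it sits square between the guides. The knob bar at (272,75) lies along world x, centred on the well at (0.5466,0.072). Next I turn the gripper across it and close it nearly to size.

```bash
python3 -c "
from h import *
go([.5466,.072,.18],90.4)"
python3 -m pendant '[[0.2,-0.01,0,0,0,-0.047,0.5],[0.3,-0.02,0,0,0,-0.094,0.5],[0.4,-0.05,0,0,0,-0.141,0.5],[0.534,-0.006,0.043,0,0,-0.188,0.5],[0.534,-0.006,0.043,0,0,-0.235,0.5],[0.534,-0.006,0.043,0,0,-0.28,0.5],[0.534,-0.006,0.043,0,0,-0.326,0.5],[0.534,-0.006,0.043,0,0,-0.37,0.5]]'
python3 -c "
from h import *
go([.5466,.072,.18],90.4)"
```

```text
go [ 0.5359 -0.001   0.0371] [-3.000e-04 -6.000e-04 -4.737e-01] rows 2.148544514808636 9.92712822878654 t 10.25
time_s: 11.05
position: [0.5455, 0.0716, 0.1781]
tcp_rot: [[-0.951, 0.308, -0.003], [0.308, 0.951, 0.0], [0.003, -0.001, -1.0]]
force: [0.7, -0.1, -0.3]
opening: 0.259
grasp_force: 0.0
go [-0.0047  0.0036 -0.0097] [-1.000e-04 -1.100e-03 -1.018e-01] rows 0.045479649056690746 2.1329459197345644 t 11.05
```

```bash
python3 -m pendant '[[-0.005,0.004,0,0,0,-0.05,0.5],[-0.005,0.004,0,0,0,-0.102,0.5],[-0.005,0.004,0,0,0,-0.102,0.5],[-0.005,0.004,0,0,0,-0.102,0.5],[-0.005,0.004,0,0,0,-0.102,0.5]]'
python3 - <<'E'
from fit import *
im,d,P=cloud('wrist'); save(im,'w6.png')
rect('bardark',blob(P,im,.049,.0585,.53,.565,.06,.09,90))
W=blob(P,im,.0,.056,.49,.61,.03,.12);print('well',cv2.minEnclosingCircle(W[:,:2].astype(np.float32)))
for q in look_for('knob_grip','wrist')[:2]: print(q)
go([.5466,.072,.106],90.4); go([.5466,.072,.125],90.4)
E
```

```text
time_s: 11.55
position: [0.5472, 0.0718, 0.1791]
tcp_rot: [[-1.0, 0.001, -0.001], [0.001, 1.0, 0.0], [0.001, 0.0, -1.0]]
force: [0.9, 0.4, 0.2]
opening: 0.249
grasp_force: 0.0
bardark 567 c [0.5461 0.0717] size [28.0758 11.5195] ang 0.28 z 0.05313704365369967
well ((0.5413975715637207, 0.0796947106719017), 0.0452815406024456)
{'extent': [256.7, 196.9, 291.6, 247.1], 'conf': 0.97}
go [0.0039 0.0008 0.3669] [ 0.     -0.0002 -0.0022] rows 1.4678490371299886 0.04569082865381775 t 11.65
go [0.004  0.0008 0.2719] [ 0.     -0.0002 -0.0022] rows 1.0878823208955233 0.04569082865381775 t 11.65
```

View pics/w6.png

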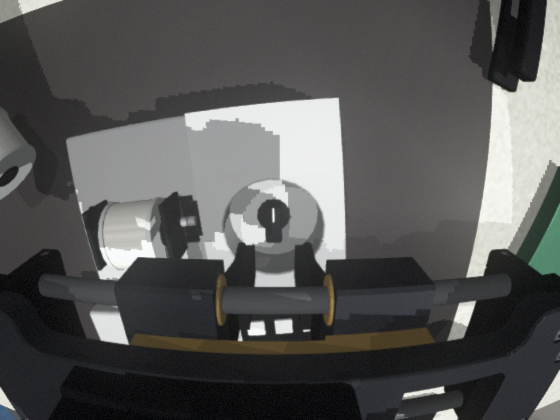

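The bar at (273,220) is centred between the half-closed fingers, and both views put it within 0.5 mm. Now descending.

```bash
python3 -m pendant '[[0.004,0,0.1,0,0,-0.002,0.5],[0.004,0,0.2,0,0,-0.002,0.5],[0.004,0,0.27,0,0,-0.002,0.5],[0.004,0,0.32,0,0,-0.002,0.5],[0.004,0,0.36,0,0,-0.002,0.5],[0.004,0,0.36,0,0,-0.002,0.5],[0.004,0,0.36,0,0,-0.002,0.5]]'
python3 -c "
from h import *
go([.5465,.0718,.1065],90.4);print(readout.read_state()['moment'])"
```

```text
time_s: 12.35
position: [0.547, 0.0719, 0.1079]
tcp_rot: [[-1.0, -0.008, 0.0], [-0.008, 1.0, -0.0], [-0.0, -0.0, -1.0]]
force: [-0.2, -0.7, 0.2]
opening: 0.249
grasp_force: 0.0
go [ 0.0025 -0.0003  0.0068] [-0.      0.0001  0.0002] rows 0.028825589774855578 0.005899746692898011 t 12.35
[-0.0280783  0.0343427  0.0042576]
```

```bash
python3 -m pendant '[[0.002,0,0.006,0,0,0,0.6],[0.002,0,0.006,0,0,0,0.8],[0.002,0,0.006,0,0,0,1],[0.002,0,0.006,0,0,0,1],[0.002,0,0.006,0,0,0,1],[0.002,0,0.006,0,0,0,1]]'
cat > m.py <<'E'
from fit import *
for i in range(4):
    if i: capture('wrist')
    s=readout.read_state();print(s['moment'],s['force'],np.degrees(np.arctan2(s['tcp_rot'][1][1],s['tcp_rot'][0][1])),s['position'],s['opening'],s['time_s'])
E
python3 m.py
```

```text
time_s: 12.95
position: [0.5466, 0.0711, 0.1069]
tcp_rot: [[-1.0, -0.009, 0.001], [-0.009, 1.0, -0.001], [-0.001, -0.001, -1.0]]
force: [-0.9, -5.0, 3.2]
opening: 0.135
grasp_force: 30.0
[-0.8614  0.1757  0.1681] [-0.8743 -4.9892  3.1844] 90.50076170715569 [0.5466 0.0711 0.1069] 0.13519016757841834 12.95
[-0.9054  0.1318  0.1204] [-1.2266 -5.2186  2.3289] 90.50030612423176 [0.5466 0.0711 0.1069] 0.13562892302901916 13.0
[-0.8791  0.1247  0.1348] [-0.9448 -4.671   2.1252] 90.50022983365064 [0.5466 0.0711 0.1069] 0.13547648823509553 13.05
[-0.9324  0.1084  0.1305] [-0.8042 -5.654   3.189 ] 90.50058769684217 [0.5466 0.0711 0.1069] 0.13216505413699225 13.1
```

```bash
python3 -m pendant '[[0,-0.005,0.001,0,0,0,1],[0,-0.005,0.001,0,0,0,1],[0,-0.005,0.001,0,0,0.006,1],[0,-0.005,0.001,0,0,0.012,1],[0,-0.005,0.001,0,0,0.018,1],[0,-0.005,0.001,0,0,0.024,1],[0,-0.005,0.001,0,0,0.03,1]]'
python3 m.py
```

```text
time_s: 13.8
position: [0.5466, 0.0709, 0.1069]
tcp_rot: [[-0.996, 0.087, 0.001], [0.087, 0.996, 0.0], [-0.001, 0.0, -1.0]]
force: [-0.3, -2.2, 5.2]
opening: 0.136
grasp_force: 30.0
[-0.3316  0.2452  0.1884] [-0.3493 -2.1768  5.2069] 85.02063391277566 [0.5466 0.0709 0.1069] 0.13582802028543212 13.8
[-0.3619  0.1964  0.1407] [-0.473  -1.8174  5.0007] 84.98177810386692 [0.5466 0.0709 0.1069] 0.1341519630785138 13.85
[-0.4211  0.1517  0.1943] [-0.7188 -1.3953  5.6854] 85.03740799297698 [0.5465 0.0709 0.1069] 0.13127738876443168 13.9
[-0.4013  0.1523  0.1187] [-0.3718 -2.5109  5.4687] 85.04537625748866 [0.5466 0.0709 0.1069] 0.13971549067025008 13.95
```

```bash
python3 -m pendant '[[0,0,-0.002,0,0,0.017,1],[0,0,-0.002,0,0,0.034,1],[0,0,-0.002,0,0,0.051,1],[0,0,-0.002,0,0,0.068,1],[0,0,-0.002,0,0,0.085,1],[0,0,-0.002,0,0,0.102,1],[0,0,-0.002,0,0,0.119,1],[0,0,-0.002,0,0,0.136,1]]'
python3 m.py
```

```text
time_s: 14.75
position: [0.5466, 0.0709, 0.1069]
tcp_rot: [[-0.87, 0.493, 0.001], [0.493, 0.87, 0.0], [-0.001, 0.0, -1.0]]
force: [-0.8, -1.9, 2.2]
opening: 0.134
grasp_force: 30.0
[-0.4327  0.0379  0.1802] [-0.8208 -1.9132  2.1596] 60.46134759689893 [0.5466 0.0709 0.1069] 0.13384716071553493 14.75
[-0.4648  0.0491  0.0651] [ 0.0205 -2.2013  2.7202] 60.37172940339132 [0.5466 0.0709 0.1069] 0.13536339101731332 14.8
[-0.4467  0.0874  0.0496] [-0.3201 -2.518   2.2888] 60.559585622343256 [0.5466 0.0709 0.1069] 0.13586905364590365 14.85
[-0.4445  0.0598 -0.0048] [-0.2749 -1.9675  3.3531] 60.59654430284714 [0.5466 0.0709 0.1069] 0.133392996563178 14.9
```

```bash
python3 -m pendant '[[0,0,-0.001,0,0,0.011,1],[0,0,-0.001,0,0,0.022,1],[0,0,-0.001,0,0,0.033,1],[0,0,-0.001,0,0,0.044,1],[0,0,-0.001,0,0,0.055,1],[0,0,-0.001,0,0,0.066,1],[0,0,-0.001,0,0,0.077,1],[0,0,-0.001,0,0,0.088,1]]' >/dev/null
python3 - <<'E'
from fit import *
s=readout.read_state();print(s['moment'],s['tau'][5],s['force'],np.degrees(np.arctan2(s['tcp_rot'][1][1],s['tcp_rot'][0][1])),s['time_s'])
im,d,P=cloud('wrist');save(im,'w7.png')
a=np.radians(5.1);ey=np.array([-np.sin(a),np.cos(a)])
G=blob(P,im,.03,.066,.5,.6,-.06,.012,90);print('guide y',np.percentile(G[:,:2]@ey,[2,50,98]) if len(G) else 0)
G=blob(P,im,.03,.066,.5,.6,-.12,-.06,90);print('stop y',np.percentile(G[:,:2]@ey,[2,50,98]) if len(G) else 0)
Q=blob(P,im,.05,.085,.5,.6,-.1,-.0,-140);print('reel y',np.percentile(Q[:,:2]@ey,[1,2,50,98,99]) if len(Q) else 0)
E
```

```text
[-0.4104 -0.0408  0.2039] -0.028716337401419878 [ 0.9877 -1.8045  1.777 ] 44.73533528553637 15.7
guide y 0
stop y 0
reel y 0
```

View pics/w7.png

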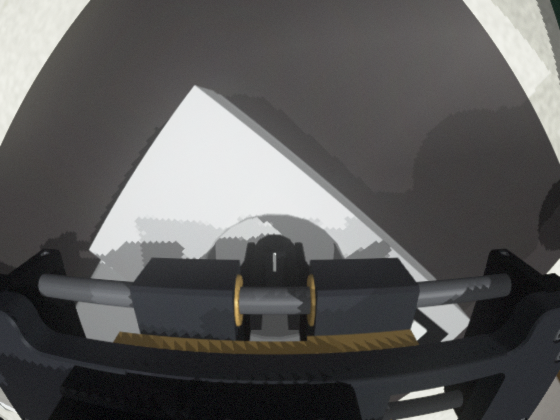

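The knob bar at (275,262) is turning with the fingers. The bay is out of view, so I go on by torque in smaller steps.

```bash
cat > t.py <<'E'
from fit import *
s=readout.read_state();print('Mz',s['moment'][2],s['force'],'yang',np.degrees(np.arctan2(s['tcp_rot'][1][1],s['tcp_rot'][0][1])),s['time_s'])
E
python3 -m pendant '[[0,0,0,0,0,0.0055,1],[0,0,0,0,0,0.011,1],[0,0,0,0,0,0.0165,1],[0,0,0,0,0,0.022,1]]' >/dev/null; python3 t.py
python3 -m pendant '[[0,0,0,0,0,0.0055,1],[0,0,0,0,0,0.011,1]]' >/dev/null; python3 t.py
python3 -m pendant '[[0,0,0,0,0,0.0055,1],[0,0,0,0,0,0.011,1]]' >/dev/null; python3 t.py
```

```text
Mz 0.1918878612472942 [ 0.2213 -1.2486  2.3302] yang 40.70694307586102 16.15
Mz 0.18797342984303045 [ 0.111  -2.4171  1.7897] yang 38.709830084035175 16.35
Mz 0.14081713780639693 [ 0.8147 -1.8264  2.7357] yang 36.72626456825392 16.55
```

```bash
python3 -m pendant '[[0,0,0,0,0,0.003,1],[0,0,0,0,0,0.0055,1]]' >/dev/null; python3 t.py
python3 -m pendant '[[0,0,0,0,0,0.003,1],[0,0,0,0,0,0.0055,1]]' >/dev/null; python3 t.py
python3 -m pendant '[[0,0,0,0,0,0.003,1],[0,0,0,0,0,0.0055,1]]' >/dev/null; python3 t.py
```

```text
Mz 0.1904877701525541 [ 1.3581 -1.6731  2.191 ] yang 35.776838287996206 16.75
Mz 0.17268273897074274 [ 0.8997 -1.3837  2.7805] yang 34.786595124681796 16.95
Mz 0.20129033058197862 [ 1.9566 -1.0129  2.7674] yang 33.79629100975647 17.15
```

```bash
python3 -m pendant '[[0,0,0,0,0,0.003,1],[0,0,0,0,0,0.0055,1]]' >/dev/null; python3 t.py
python3 -m pendant '[[0,0,0,0,0,0.003,1],[0,0,0,0,0,0.0055,1]]' >/dev/null; python3 t.py
```

```text
Mz 0.2005074368126078 [ 1.6668 -1.0886  2.9337] yang 32.803675767303595 17.35
Mz 0.13231918840458193 [ 2.2257 -0.7202  1.8116] yang 31.815805485824544 17.55
```

```bash
python3 -m pendant '[[0,0,0,0,0,0.003,1],[0,0,0,0,0,0.0055,1]]' >/dev/null; python3 t.py
python3 -m pendant '[[0,0,0,0,0,0.003,1],[0,0,0,0,0,0.0055,1]]' >/dev/null; python3 t.py
```

```text
Mz 0.21193516115191874 [1.7821 0.3949 3.148 ] yang 30.82606214537321 17.75
Mz 0.280942125297573 [ 2.1592 -0.3924  3.8234] yang 29.848709377773464 17.95
```

```bash
python3 -c "
from fit import *
im,d,P=cloud('top');a=np.radians(5.1);ey=np.array([-np.sin(a),np.cos(a)])
G=blob(P,im,.03,.066,.52,.6,-.1,.012,90);print('dark',np.histogram(G[:,:2]@ey,bins=np.arange(-.14,-.04,.004)))
Q=blob(P,im,.05,.085,.52,.6,-.1,.0,-140);print('reel y',np.percentile(Q[:,:2]@ey,[1,2,50,98,99]) if len(Q) else 0)"
```

```text
dark (array([ 0,  0,  0,  7, 11,  3,  2,  4,  2,  3,  3,  3,  4,  2,  3, 11, 19,
        4,  1,  1,  0,  0,  0,  0]), array([-0.14 , -0.136, -0.132, -0.128, -0.124, -0.12 , -0.116, -0.112,
       -0.108, -0.104, -0.1  , -0.096, -0.092, -0.088, -0.084, -0.08 ,
       -0.076, -0.072, -0.068, -0.064, -0.06 , -0.056, -0.052, -0.048,
       -0.044]))
reel y [-0.1194 -0.1189 -0.1013 -0.0796 -0.0791]
```

```bash
python3 -m pendant '[[0,0,0,0,0,0.0025,1]]' >/dev/null; python3 t.py
```

```text
Mz 0.25573338676203367 [ 1.8624 -1.4322  3.3496] yang 29.412299237098935 18.1
```

```bash
python3 m.py
```

```text
[-0.1879 -0.3805  0.2557] [ 1.8624 -1.4322  3.3496] 29.412299237098935 [0.5466 0.0709 0.1069] 0.1359407820936347 18.1
[-0.1838 -0.3668  0.2311] [ 2.8446 -0.7297  4.2487] 29.389830321447924 [0.5466 0.0708 0.1069] 0.1338772922922401 18.15
[-0.1654 -0.3617  0.2155] [ 1.9694 -0.135   3.8663] 29.41936058001998 [0.5466 0.0709 0.1069] 0.13283981357909874 18.2
[-0.1963 -0.408   0.2878] [ 2.527  -0.723   4.0098] 29.42768846123833 [0.5465 0.0709 0.1069] 0.1353188754359664 18.25
```

```bash
python3 -m pendant '[[0,0,0,0,0,0.0025,1]]' >/dev/null; python3 t.py
python3 -m pendant '[[0,0,0,0,0,0.0025,1]]' >/dev/null; python3 m.py
```

```text
Mz 0.33692199749534013 [ 1.8583 -0.2471  3.4454] yang 28.962994634341868 18.35
[-0.1421 -0.4689  0.3254] [ 2.5467 -0.8336  4.2415] 28.500001554193865 [0.5465 0.0708 0.1069] 0.13606766512233576 18.45
[-0.1542 -0.4627  0.2809] [ 2.3471 -0.9949  2.8721] 28.48920872239421 [0.5465 0.0709 0.1069] 0.13257268858771615 18.5
[-0.1469 -0.4919  0.3237] [ 1.3709 -0.0169  3.9553] 28.51783220713302 [0.5465 0.0708 0.1069] 0.13377614229970874 18.55
[-0.1583 -0.4568  0.2906] [ 1.5784 -0.3568  3.7283] 28.524203630198777 [0.5465 0.0708 0.1069] 0.13370982313335006 18.6
```

Torque is about 0.13 to 0.15 N m above free drag, so a press of roughly 6 to 8 N. Letting go and rising.

```bash
python3 -m pendant '[[0,0,0,0,0,0,0.6],[0,0,0,0,0,0,0.5],[0,0,0,0,0,0,0.5],[0,0,0,0,0,0,0.5]]'; python3 t.py
python3 -m pendant '[[0,0,-0.1,0,0,0,0.5],[0,0,-0.2,0,0,0,0.5],[0,0,-0.4,0,0,0,0.5],[0,0,-0.6,0,0,0,0.5],[0.0,0,-0.8,0,0,0,0.5],[0,0,-0.8,0,0,0,0.5],[0,0,-0.8,0,0,0,0.5]]'
python3 -c "
from h import *
go([.50,-.0,.30],5)"
```

```text
time_s: 19.0
position: [0.5453, 0.071, 0.1063]
tcp_rot: [[-0.477, 0.879, -0.003], [0.879, 0.477, 0.0], [0.001, -0.002, -1.0]]
force: [-0.4, -0.1, -0.3]
opening: 0.244
grasp_force: 0.0
Mz -0.006020552898430485 [-0.431  -0.1334 -0.2568] yang 28.508771743820628 19.0
time_s: 19.7
position: [0.5462, 0.0709, 0.2676]
tcp_rot: [[-0.478, 0.879, 0.001], [0.879, 0.478, -0.0], [-0.001, 0.001, -1.0]]
force: [0.4, 0.2, -1.0]
opening: 0.25
grasp_force: 0.0
go [-0.2013 -0.3722 -0.1623] [4.000e-04 1.000e-04 1.307e-01] rows 1.8127424608670852 2.738593417784388 t 19.7
```

```bash
python3 -m pendant '[[-0.2,-0.37,-0.16,0,0,0.045,0.5],[-0.2,-0.37,-0.16,0,0,0.09,0.5],[-0.2,-0.37,-0.16,0,0,0.13,0.5],[-0.2,-0.37,-0.16,0,0,0.13,0.5],[-0.2,-0.37,-0.16,0,0,0.13,0.5]]' >/dev/null
python3 - <<'E'
from fit import *
im,d,P=cloud('wrist');save(im,'w8.png')
rect('bar',blob(P,im,.049,.0585,.53,.565,.055,.09,90))
a=np.radians(5.1);ex=np.array([np.cos(a),np.sin(a)]);ey=np.array([-np.sin(a),np.cos(a)])
G=blob(P,im,.03,.066,.5,.6,-.05,.012,90);print('guide y',np.percentile(G[:,:2]@ey,[2,50,98]))
G=blob(P,im,.03,.066,.5,.6,-.12,-.06,90);print('stop y',np.percentile(G[:,:2]@ey,[2,50,98]))
Q=blob(P,im,.05,.085,.5,.6,-.1,-.0,-140);rect('reel',Q);print('reel y',np.percentile(Q[:,:2]@ey,[1,50,99]),'x',np.percentile(Q[:,:2]@ex,[1,99]),'z',np.percentile(Q[:,2],98))
E
```

```text
bar 254 c [0.5467 0.0722] size [11.8825 27.4552] ang 29.3 z 0.05310280512805003
guide y [-0.0751 -0.0723 -0.0718]Traceback (most recent call last):
  File "<stdin>", line 6, in <module>
    return _quantile_unchecked(
        a, q, axis, out, overwrite_input, method, keepdims, weights)
    return _ureduce(a,
                    func=_quantile_ureduce_func,
    ...<5 lines>...
                    overwrite_input=overwrite_input,
                    method=method)
    r = func(a, **kwargs)
    result = _quantile(arr,
                       quantiles=q,
    ...<2 lines>...
                       out=out,
                       weights=wgt)
    slices_having_nans = np.isnan(arr[-1, ...])
                                  ~~~^^^^^^^^^
IndexError: index -1 is out of bounds for axis 0 with size 0
```

View pics/w8.png

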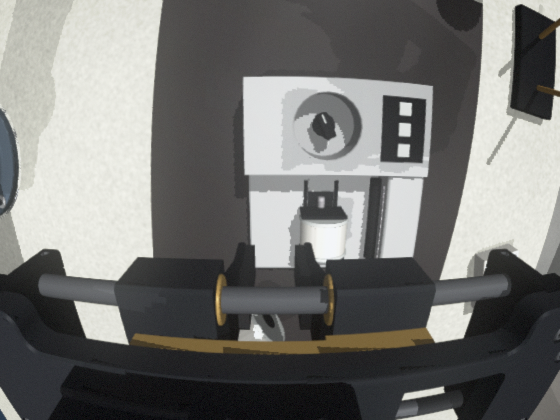

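The guide at (323,213) is hard against the reel at (323,237). The guide's face is 44 mm from the stop's inner face, so the reel is held between both, and the arm is clear.

```bash
python3 -c "
from rig import bot
print(bot.hand_in())"
```

```text
the job is handed in; nothing more can be done
None
```

The reel is in the printer's bay, held against the stop guide at an estimated 6–8 N (judged from knob torque), with the knob let go and the arm clear. The job was handed in after about 20 s of robot time, and no verdict was returned.

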